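# Lay the lopsided enlarger arm on the drip battens

## Task

Pick up the longer of the two enlarger arms by its bar, close to the point where it balances, so that it hangs level and never tips or dangles by one end; lift it clear of the bench and set it down softly across the two wooden battens of the drip tray. Leave it lying flat and square across both battens, between their end stops, with its balance point about midway between the battens; either end may carry the head. Do not disturb the shorter arm.

Things in the scene. Friction and masses are not known exactly. Their poses are not given: they have to be found in the camera images.
- long_arm: Longer loose arm: steel bar 16 wide, 24 high, x -150 to +110; heavy dark clamp ring 56 dia., 45 high, centred at x +135; black knob to x +185 (mm). Underside flat on the bench. 0.75-0.95 kg, over half in the head. Origin on the underside, bar's centre line; x along the bar to the head, z up. Gripped far from balance it tips: a 10 mm trial lift shows the low end; grip nearer to it.
- balance (a point): Usual balance point of the longer arm: on the bar, 70 mm from long_arm's origin towards the head (37 mm short of the ring's near edge), 12 mm above the underside; axes as long_arm. The true one lies within 10 mm of it along the bar, depending on the head's weight.
- rack: Fixed white drip tray 300 x 220, walls 30 high, floor 6 thick. Origin under its centre on the bench, x along the 300 side, z up. Two wooden battens run along y at x -80 and +80, 14 thick, tops 50 above the bench, end stops 18 higher, 120 free between stops (all mm). Open between the battens. The arm is laid along x and overhangs the tray.
- short_arm: The shorter arm, a bystander to be left alone: the same kind of bar but 140 mm long with a 40 mm diameter ring 35 mm high at one end, 178 mm overall. Origin on the underside of the bar, x towards its ring (bar x = -80 to +60 mm, ring centre +78 mm).

How it is judged:
On the way:
1. the longer arm, gripped within 40 mm of its usual balance point, is lifted clear, that point above 70 mm, and hangs level within 12 degrees (height (world z) of balance above 0.07 m and angle between long_arm's own z axis and vertical below 0.21 rad and horizontal distance between the grasp point and balance below 0.04 m), for 0.3 s.
At the end, for the whole second after the job is handed in: Longer arm at rest on both battens (underside within 6 mm of their tops, tilt under 3.4 degrees), square to them within 12 degrees, either way round, its usual balance point within 30 mm of the tray centre from above; short arm within 20 mm of its start (horizontal distance between balance and rack below 0.03 m and z of long_arm in the frame of rack between 0.044 and 0.056 m and angle between long_arm's own z axis and vertical below 0.06 rad and angle between the x axis of long_arm and the x axis of rack, either way round below 0.21 rad and linear speed of long_arm below 0.02 m/s and distance of short_arm from where it was at the start of the episode below 0.02 m); the robot touches nothing.
It fails at once if the longer arm tips by more than 17 degrees (angle between long_arm's own z axis and vertical above 0.3 rad).
It fails at once if the longer arm is dropped or slammed onto the battens (faster than 0.4 m/s just above them) (horizontal distance between balance and rack below 0.06 m and height (world z) of balance below 0.085 m and linear speed of long_arm above 0.4 m/s).
It fails at once if the shorter arm is moved by more than 20 mm (distance of short_arm from where it was at the start of the episode above 0.02 m).
It also fails if it takes over 46 s, if anything falls off the work surface, if the arm or the gripper's body presses on something with over 40 N, if the wrist force passes 120 N, or if a joint passes its speed limit or range.

## Robot

A 6-joint arm with a two-finger parallel gripper is mounted at the origin on the work surface. World frame = base frame: x ahead of the robot, y to its left, z up, the work surface at z = 0. Lengths are in m, angles in rad, forces in N, time in s.
With the tool pointing down it reaches from about 0.35 to 0.975 m from the base axis. Payload 4.9 kg.
Tool frame: the origin (TCP) lies midway between the tips of the shut fingers; the grasp point (between the pads) lies 19 mm behind it; z points along the fingers, y is the line along which they close (so a half turn about z gives the same grasp; the last joint's range is limited). The gripper opens to 85 mm and grips with 20 to 120 N. Pads are 22 mm wide; open, the fingers measure 114 mm over their backs; the gripper's body (76 mm by 85 mm) begins 54 mm behind the grasp point. The pads swing forward as they close: fully open they stand 13 mm farther back than shut.
Start: joints at [1.23, 0.053, 1.613, -0, 1.476, -0.119], TCP at [0.137, 0.61, 0.231] pointing down, gripper open.
Joint ranges: [-3.01, 3.01], [-1.01, 2.22], [0.06, 2.58], [-1.02, 4.17], [0.09, 2.62], [-3.14, 3.14]. Speed limits (rad/s): [2.57, 2.57, 3.14, 3.14, 3.14, 3.14].

## Interface

Orientations are given as a unit quaternion [w, x, y, z].
In Python, from plant import state, grab_frame, camera_info, job_done, spot_in, masks_of, pinpoint gives the robot as it stands.
- The arm moves only by the shell command python3 -m handwheel 'ROWS' [OPENING]. ROWS is JSON, a list that holds one entry, the list of rows, each a list of 6 numbers: the shift along the world's x, y, z in m, then the turn, a rotation vector about the world's x, y, z in degrees. In form: [[[tx, ty, tz, ax, ay, az], ...]]. A call has 1 to 20 rows; each row shifts and turns the commanded pose from where the row before left it; what a row does not reach is not made up. A row lasts 1/12 s, in which the tool goes at most 41.7 mm and 7.16 degrees, less where a joint would pass 70% of its speed; a pose out of reach is approached as far as the arm can. A call is refused whole if a number of a shift passes 0.0417 or a number of a turn 7.16, either way. A call with a gripper value outside its range is refused whole. OPENING is the opening, from 0 (shut) to 1 (fully open), set as the call begins (- or left out, the last holds). The fingers move at their own pace and stop on an object; the grip force is fixed at half the most. Time passes only in rows, so rows that do not move let the fingers close. It gives the time, the measured TCP pose, the force, the opening and the grip force at its end, in the units of the state.
- state(): the state, without advancing time (a new reading comes with each control period).
- grab_frame(name): name is "scene" or "side" or "wrist"; returns (picture, depth): 480x640x3 uint8, blue, green, red; 480x640 float32, m along the optical axis (not along the pixel's ray), 0 where there is no reading.
- camera_info(name): a dict with "fx", "fy", "cx", "cy" (pixels), "T" (4x4, takes a point from camera to world coordinates). Camera axes: x right, y up, looking along -z (the intrinsics and any distortion apply to the point x, -y, -z); pixel columns grow to the right and rows downward; lengths in m; the calibration is good to about 2 mm. A picture is of the moment at which its call begins: read the wrist's pose just before it. camera_info takes no time and is no camera call; for the wrist camera it gives the pose at the moment of the call.
- job_done(): hands the job in; it is judged then, once.
Trained networks look in the newest picture that a camera, given by its name, has taken for a name from the list of things; names that differ only in an ending like _2 or _b are one class to them, and where a whole thing is asked for, a point or a joint stands for the part that bears it (a point fixed in the world has none). Each returns a list of dicts, best first, with "conf" (0 to 1); they miss things now and then, are a little off and sometimes report something else, mostly with a low value. They report only what shows in the picture. A call takes as long as a camera call.
- spot_in(camera, thing): "box" ([left, top, width, height] in pixels, round what is visible of it).
- masks_of(camera, thing): "region" (480x640 bool, what is visible of it) and "box" ([left, top, width, height] in pixels, round what is visible of it).
- pinpoint(camera, thing): "position" ([column, row] in pixels: a listed point, or the origin of a listed thing).
The state is a dict: "time": time; "joint_pos": joint angles; "joint_vel": joint speeds; "joint_efforts": joint torques, N m; "tool_pos": TCP position; "tool_rot": TCP orientation; "contact_force": force on the tool from outside, world axes, zero at the start; "ft_torque": the same for the moment, N m; "gripper_width": opening from 0.0 (shut) to 1.0 (fully open); "grasp_force": force on a finger pad.
Only numpy, scipy, OpenCV 4.12 (cv2) and the standard library are available. Lean on these libraries where they do the work, as an engineer would, in place of code of your own. Each camera call takes 0.05 s, during which the arm holds its last target. There are 200 camera calls.

## Working session

There is one attempt and no reset: what is moved stays moved. The work goes in short steps, Python scripts to look and compute and a shell command to move; the robot and the scene stay as the last step left them, time stands still between calls to the robot, and variables do not carry over. Pictures are saved under pics/ and viewed, at most 10 in all, crops included, and the job is handed in when it is done.

```bash
mkdir -p pics
cat > h.py <<'E'
import numpy as np, cv2
from plant import *
def world(cam, px, d):
    i=camera_info(cam); T=np.array(i["T"])
    c,r=px
    return (T@np.array([(c-i["cx"])/i["fx"]*d, -(r-i["cy"])/i["fy"]*d, -d,1]))[:3]
def cloud(cam, dep, mask):
    i=camera_info(cam);T=np.array(i["T"])
    r,c=np.nonzero(mask&(dep>0)); d=dep[r,c]
    P=np.stack([(c-i["cx"])/i["fx"]*d,-(r-i["cy"])/i["fy"]*d,-d,np.ones_like(d)])
    return (T@P)[:3].T
E
python3 - <<'E'
from h import *
np.set_printoptions(precision=4,suppress=True)
print(camera_info("scene"))
ims=[]
for cam in ("scene","side"):
    im,dep=grab_frame(cam); np.save(f"{cam}_d.npy",dep)
    ims.append(im)
    for t in ("long_arm","short_arm","rack"):
        for m in masks_of(cam,t)[:2]:
            P=cloud(cam,dep,m["region"])
            print(cam,t,round(m["conf"],2),m["box"],P.shape,np.median(P,0) if len(P) else None, np.percentile(P,[1,99],axis=0) if len(P) else None)
        print(' pp',[(round(p["conf"],2),p["position"]) for p in pinpoint(cam,t)[:2]])
    print(' bal',[(p["conf"],p["position"]) for p in pinpoint(cam,"balance")[:2]])
    cv2.imwrite(f"pics/{cam}1.png",im)
E
```

```text
{'fx': 449.5244033159705, 'fy': 449.5244033159705, 'cx': 319.23613817810775, 'cy': 236.83234788889683, 'T': array([[-0.0541, -0.7657,  0.6409,  1.0151],
       [ 0.9985, -0.0489,  0.0259,  0.0167],
       [ 0.0115,  0.6414,  0.7672,  0.6164],
       [ 0.    ,  0.    ,  0.    ,  1.    ]])}
scene long_arm 0.94 [238.3, 180.5, 52.1, 152.7] (2764, 3) [ 0.6409 -0.0854  0.0247] [[ 0.3829 -0.1135 -0.0005]
 [ 0.7084 -0.062   0.0466]]
 pp [(0.67, [271.1, 249.1])]
scene short_arm 0.88 [132.3, 176.9, 45.0, 84.2] (1426, 3) [ 0.5105 -0.295   0.0233] [[ 0.3904 -0.319   0.0013]
 [ 0.5635 -0.2826  0.0364]]
 pp [(0.93, [162.1, 214.0])]
scene rack 0.56 [410.4, 160.5, 148.7, 159.8] (18240, 3) [0.5019 0.2789 0.0109] [[0.3242 0.1544 0.002 ]
 [0.6399 0.3929 0.0672]]
 pp [(0.97, [478.7, 236.4])]
 bal [(0.6, [264.8, 275.2])]
side long_arm 0.98 [260.5, 186.9, 142.9, 61.9] (2157, 3) [ 0.5593 -0.0797  0.022 ] [[ 0.3744 -0.1098  0.0005]
 [ 0.7005 -0.0614  0.0464]]
 pp [(0.66, [335.9, 225.0])]
side short_arm 0.63 [352.4, 150.6, 70.0, 34.3] (968, 3) [ 0.4829 -0.2929  0.0198] [[ 0.3854 -0.3193 -0.0003]
 [ 0.56   -0.2821  0.0359]]
 pp [(0.72, [388.6, 175.6]), (0.18, [277.6, 371.0])]
side rack 0.64 [166.8, 282.9, 225.7, 187.9] (23042, 3) [0.4677 0.29   0.0065] [[0.3234 0.161  0.0024]
 [0.6319 0.403  0.0665]]
 pp [(0.76, [280.2, 369.5])]
 bal [(0.89, [305.6, 212.6])]
```

View pics/scene1.png

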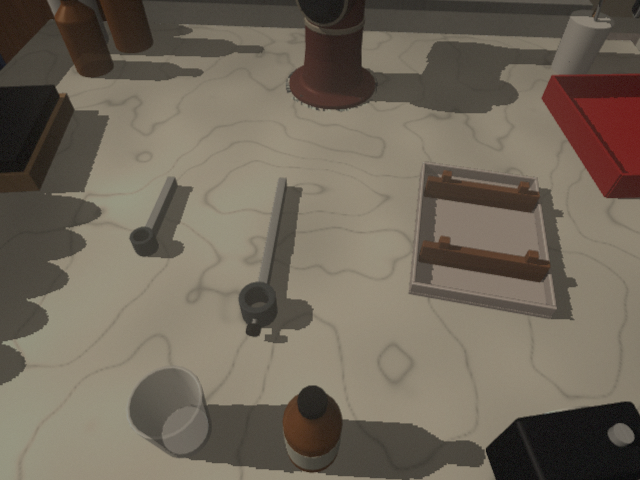

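View pics/side1.png

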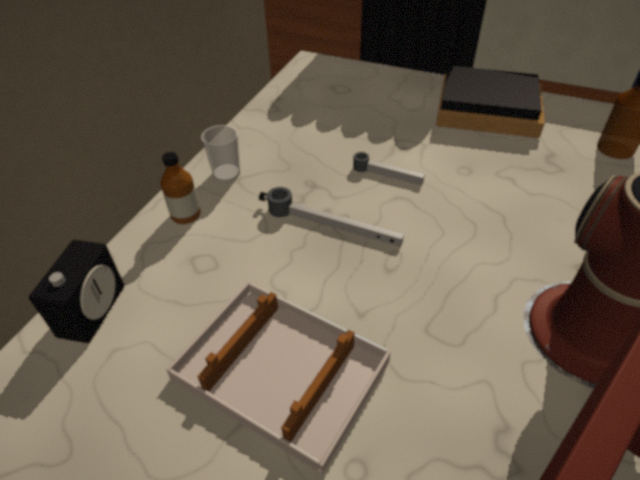

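Scene view: long arm with bar from (283,180) to ring (258,300), the short arm to its left (145,240 → 172,180), tray at (480,235). The arm lies along world +x, with its head far from the base. Next I fit both axes.

Run:
```python
from h import *
np.set_printoptions(precision=4,suppress=True)
def ax(P):
    m=P.mean(0);u=np.linalg.svd(P-m)[2][0] if 0 else np.linalg.eigh(np.cov((P-m).T))[1][:,-1]
    return m,u*np.sign(u[np.argmax(abs(u))])
for cam in("scene","side"):
    im,dep=grab_frame(cam)
    P=cloud(cam,dep,masks_of(cam,"long_arm")[0]["region"])
    b=P[(P[:,2]>.019)&(P[:,2]<.03)&(P[:,0]<.60)][:,:2]
    m,u=ax(b); s=(P[:,:2]-m)@u
    print(cam,"bar",m,u,np.degrees(np.arctan2(u[1],u[0])))
    s0=np.percentile(((P[P[:,0]<.6][:,:2])-m)@u,.5)
    r=P[P[:,2]>.036]; rc=cv2.minEnclosingCircle(r[:,:2].astype(np.float32))
    print(" bar end",m+u*s0,"origin from end",m+u*(s0+.15),"ring",rc,"origin from ring",np.array(rc[0])-.135*u,"bal",np.array(rc[0])-.065*u,m+u*(s0+.22), 'ztop',np.median(P[(P[:,2]>.019)&(P[:,2]<.03)&(P[:,0]<.6),2]))
    P=cloud(cam,dep,masks_of(cam,"rack")[0]["region"])
    t=P[(P[:,2]>.046)&(P[:,2]<.053)]
    for side in(0,1):
        k=(t[:,0]>.48)==side; q=t[k][:,:2]; print(" batten",ax(q),len(q),np.percentile(q,[1,99],axis=0).ravel())
        k=P[(P[:,2]>.064)&((P[:,0]>.48)==side)]; 
        for h in(0,1):
            z=k[(k[:,1]>.28)==h]; print("   stop",z.mean(0),z[:,1].min(),z[:,1].max())
    for pp in pinpoint(cam,"rack")[:1]:
        c,r=np.array(pp["position"]); print(" rack pp",world(cam,(c,r),dep[int(r),int(c)]))
```

```text
scene bar [ 0.4984 -0.0848] [ 0.9997 -0.0224] -1.2833011748300829
 bar end [ 0.375  -0.0821] origin from end [ 0.525  -0.0854] ring ((0.6701189279556274, -0.0901717022061348), 0.03890061005949974) origin from ring [ 0.5352 -0.0871] bal [ 0.6051 -0.0887] [ 0.5949 -0.087 ] ztop 0.023963347605785945
 batten (array([0.4019, 0.2892]), array([0.1504, 0.9886])) 645 [0.3815 0.1925 0.4207 0.3857]
   stop [0.3916 0.2216 0.0673] 0.21413147008956318 0.2292538295052342
   stop [0.4116 0.3559 0.0674] 0.3482200962938243 0.36443189579435664
 batten (array([0.56  , 0.2666]), array([0.1521, 0.9884])) 890 [0.5394 0.1685 0.5785 0.3617]
   stop [0.5491 0.1977 0.0674] 0.19011055885728945 0.20717129038082438
   stop [0.5695 0.3316 0.0675] 0.32344837093951173 0.3401323414606332
 rack pp [0.4784 0.2757 0.0061]
side bar [ 0.4821 -0.0834] [ 0.9998 -0.0214] -1.2256126527040707
 bar end [ 0.3727 -0.081 ] origin from end [ 0.5226 -0.0842] ring ((0.6652589440345764, -0.08500804752111435), 0.03666258230805397) origin from ring [ 0.5303 -0.0821] bal [ 0.6003 -0.0836] [ 0.5926 -0.0857] ztop 0.02317991520303242
 batten (array([0.3994, 0.2994]), array([0.1522, 0.9883])) 885 [0.3797 0.1944 0.4182 0.3878]
   stop [0.3884 0.2236 0.0671] 0.2139324129467297 0.2319519494298255
   stop [0.4086 0.3577 0.0671] 0.3487583664247054 0.365710035228706
 batten (array([0.5567, 0.2742]), array([0.1533, 0.9882])) 751 [0.537  0.1707 0.5757 0.3632]
   stop [0.546  0.1993 0.0669] 0.18944818268783853 0.20761151312000087
   stop [0.5666 0.3336 0.067 ] 0.32428707836190895 0.342074579511593
 rack pp [0.4762 0.2817 0.0032]
```

Run:
```python
from h import *
from scipy.spatial.transform import Rotation as R
s=state();q=s["tool_rot"];M=R.from_quat(np.roll(q,-1)).as_matrix()
print(s["time"],s["tool_pos"],M.round(3))
y=M[:,1];print("tool y yaw",np.degrees(np.arctan2(y[1],y[0])))
```

```text
1.2 [0.13747374 0.60966741 0.23131466] [[-0.976  0.22  -0.   ]
 [ 0.22   0.976 -0.   ]
 [ 0.    -0.    -1.   ]]
tool y yaw 77.29101691699337
```

```bash
python3 -m handwheel '[[[0.019,-0.029,0,0,0,0.57],[0.019,-0.029,0,0,0,0.57],[0.019,-0.029,0,0,0,0.57],[0.019,-0.029,0,0,0,0.57],[0.019,-0.029,0,0,0,0.57],[0.019,-0.029,0,0,0,0.57],[0.019,-0.029,0,0,0,0.57],[0.019,-0.029,0,0,0,0.57],[0.019,-0.029,0,0,0,0.57],[0.019,-0.029,0,0,0,0.57],[0.019,-0.029,0,0,0,0.57],[0.019,-0.029,0,0,0,0.57],[0.019,-0.029,0,0,0,0.57],[0.019,-0.029,0,0,0,0.57],[0.019,-0.029,0,0,0,0.57],[0.019,-0.029,0,0,0,0.57],[0.019,-0.029,0,0,0,0.57],[0.019,-0.029,0,0,0,0.57],[0.019,-0.029,0,0,0,0.57],[0.019,-0.029,0,0,0,0.57]]]' 1
python3 -m handwheel '[[[0.016,-0.0232,0,0,0,0],[0.016,-0.0232,0,0,0,0],[0.016,-0.0232,0,0,0,0],[0.016,-0.0232,0,0,0,0],[0.016,-0.0232,0,0,0,0],[0,0,0,0,0,0],[0,0,0,0,0,0]]]'
python3 - <<'E'
from h import *
np.set_printoptions(precision=4,suppress=True)
from scipy.spatial.transform import Rotation as R
s=state();M=R.from_quat(np.roll(s["tool_rot"],-1)).as_matrix();print(M[:2,1],np.degrees(np.arctan2(M[1,1],M[0,1])))
im,dep=grab_frame("wrist");cv2.imwrite("pics/w1.png",im)
P=cloud("wrist",dep,masks_of("wrist","long_arm")[0]["region"])
b=P[(P[:,2]>.02)&(P[:,2]<.028)][:,:2]; r=P[P[:,2]>.037]
vx,vy,x0,y0=cv2.fitLine(b.astype(np.float32),cv2.DIST_HUBER,0,.01,.01).ravel()
print(len(b),"bar",(x0,y0),np.degrees(np.arctan2(vy,vx)), b.min(0),b.max(0),"y at .597",y0+(.597-x0)*vy/vx)
print("ring pts",np.percentile(r,[1,50,99],axis=0))
for t in("balance","long_arm"):
  for p in pinpoint("wrist",t)[:1]:
    c,q=p["position"];print(t,p["conf"],c,q,world("wrist",(c,q),dep[int(q),int(c)]))
E
```

```text
time: 2.87
tool_pos: [0.5182, 0.0279, 0.2315]
tool_rot: [0.0, 0.011, 1.0, 0.0]
contact_force: [1.1, 0.4, -0.2]
gripper_width: 0.998
grasp_force: 0.0
time: 3.45
tool_pos: [0.5977, -0.0873, 0.231]
tool_rot: [-0.0, 0.012, 1.0, 0.0]
contact_force: [-0.6, -0.2, -0.9]
gripper_width: 0.997
grasp_force: 0.0
[0.0247 0.9997] 88.58458389059321
3967 bar (np.float32(0.5113228), np.float32(-0.08620282)) -1.1856536 [ 0.3986 -0.114 ] [ 0.705  -0.0653] y at .597 -0.08797604
ring pts [[ 0.6302 -0.115   0.0377]
 [ 0.656  -0.0892  0.0456]
 [ 0.6837 -0.0635  0.0474]]
balance 0.69 321.1 205.0 [ 0.5867 -0.0878  0.0243]
long_arm 0.76 322.5 143.5 [ 0.5243 -0.0848  0.0251]
```

View pics/w1.png

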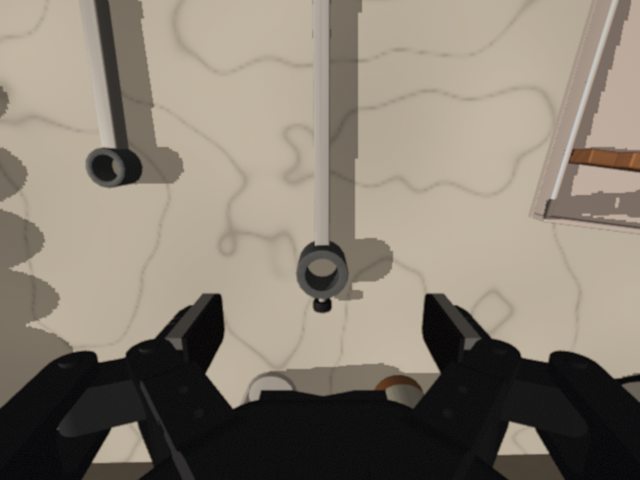

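The wrist view shows the bar along column 321, ring at (322,270), so the balance point is at about x 0.592, y -0.0875. I'm descending onto it and closing.

```bash
python3 -m handwheel '[[[-0.005,0,-0.025,0,0,0],[0,0,-0.025,0,0,0],[0,0,-0.025,0,0,0],[0,0,-0.025,0,0,0],[0,0,-0.025,0,0,0],[0,0,-0.025,0,0,0],[0,0,-0.025,0,0,0],[0,0,-0.02,0,0,0],[0,0,-0.015,0,0,0],[0,0,-0.01,0,0,0],[0,0,-0.005,0,0,0],[0,0,0,0,0,0],[0,0,0,0,0,0]]]'
python3 -m handwheel '[[[0,0,0,0,0,0],[0,0,0,0,0,0],[0,0,0,0,0,0],[0,0,0,0,0,0],[0,0,0,0,0,0],[0,0,0,0,0,0],[0,0,0,0,0,0],[0,0,0,0,0,0],[0,0,0,0,0,0],[0,0,0,0,0,0]]]' 0
```

```text
time: 4.73
tool_pos: [0.593, -0.0861, 0.0072]
tool_rot: [0.001, 0.011, 1.0, -0.0]
contact_force: [0.4, 0.6, 0.2]
gripper_width: 0.997
grasp_force: 0.0
time: 5.57
tool_pos: [0.5929, -0.0869, 0.0069]
tool_rot: [0.0, 0.011, 1.0, -0.001]
contact_force: [-1.3, -3.2, 5.3]
gripper_width: 0.169
grasp_force: 62.3
```

Gripped (0.169 × 85 ≈ 14–16 mm). Now a 10 mm trial lift.

```bash
python3 -m handwheel '[[[0,0,0.003,0,0,0],[0,0,0.003,0,0,0],[0,0,0.004,0,0,0],[0,0,0,0,0,0],[0,0,0,0,0,0],[0,0,0,0,0,0],[0,0,0,0,0,0]]]'
cat > tilt.py <<'E'
from h import *
np.set_printoptions(precision=4,suppress=True)
s=state();print(s["contact_force"],s["ft_torque"],s["tool_pos"])
for cam in("side","scene"):
    im,dep=grab_frame(cam)
    ms=masks_of(cam,"long_arm")
    if not ms: print(cam,"none");continue
    P=cloud(cam,dep,ms[0]["region"]);o=s["tool_pos"]
    print(cam,ms[0]["conf"],len(P))
    b=P[(P[:,0]<o[0]-.03)]
    e=np.linspace(b[:,0].min(),b[:,0].max(),9)
    X=[];Z=[]
    for a,c in zip(e[:-1],e[1:]):
        k=b[(b[:,0]>=a)&(b[:,0]<c)]
        if len(k)>15: X.append((a+c)/2);Z.append(np.percentile(k[:,2],85))
    print(np.array(X),np.array(Z),"slope deg",np.degrees(np.polyfit(X,Z,1)[0]))
    cv2.imwrite(f"pics/{cam}_t{s['time']:.1f}.png",im)
E
python3 tilt.py
```

```text
time: 6.15
tool_pos: [0.5921, -0.0861, 0.0158]
tool_rot: [-0.0, 0.011, 1.0, 0.0]
contact_force: [0.0, -0.7, -8.0]
gripper_width: 0.174
grasp_force: 60.6
[ 0.0446 -0.6647 -7.991 ] [ 0.0269 -0.0164 -0.002 ] [ 0.5921 -0.0861  0.0158]
side 0.84 1956
[0.3841 0.4078 0.4314 0.4551 0.4788 0.5025 0.5261 0.5498] [0.0332 0.0334 0.0333 0.0328 0.0333 0.0326 0.033  0.0325] slope deg -0.24991953570895567
scene none
```

Level and fully carried (8 N, almost no moment). Lifting and moving to above the tray.

```bash
python3 -m handwheel '[[[0,0,0.008,0,0,0],[0,0,0.014,0,0,0],[0,0,0.018,0,0,0],[0,0,0.02,0,0,0],[0,0,0.02,0,0,0],[0,0,0.018,0,0,0],[0,0,0.012,0,0,0],[0,0,0.005,0,0,0],[0,0,0,0,0,0],[0,0,0,0,0,0],[0,0,0,0,0,0],[0,0,0,0,0,0],[0,0,0,0,0,0]]]' && python3 tilt.py
python3 -m handwheel '[[[-0.002,0.007,0,0,0,0],[-0.005,0.014,0,0,0,-0.5],[-0.007,0.021,0,0,0,-0.5],[-0.007,0.023,0,0,0,-0.5],[-0.007,0.023,0,0,0,-0.5],[-0.007,0.023,0,0,0,-0.5],[-0.007,0.023,0,0,0,-0.5],[-0.007,0.023,0,0,0,-0.5],[-0.007,0.023,0,0,0,-0.5],[-0.007,0.023,0,0,0,-0.5],[-0.007,0.023,0,0,0,-0.5],[-0.007,0.023,0,0,0,-0.5],[-0.007,0.023,0,0,0,-0.5],[-0.007,0.023,0,0,0,-0.5],[-0.007,0.023,0,0,0,-0.5],[-0.007,0.023,0,0,0,-0.5],[-0.005,0.015,0,0,0,-0.5],[-0.004,0.01,0,0,0,0],[0,0,0,0,0,0],[0,0,0,0,0,0]]]'
python3 -m handwheel '[[[0,0,0,0,0,0],[0,0,0,0,0,0],[0,0,0,0,0,0]]]'
python3 tilt.py
python3 - <<'E'
from h import *
np.set_printoptions(precision=4,suppress=True)
s=state();print(s["tool_pos"],s["tool_rot"])
for cam in("side","scene"):
    im,dep=grab_frame(cam);cv2.imwrite(f"pics/{cam}_over.png",im)
    for m in masks_of(cam,"long_arm")[:1]:
        P=cloud(cam,dep,m["region"]);zt=np.percentile(P[P[:,0]<.43][:,2],90)
        b=P[(P[:,0]<.44)&(P[:,2]>zt-.006)&(P[:,2]<zt+.004)][:,:2]
        vx,vy,x0,y0=cv2.fitLine(b.astype(np.float32),cv2.DIST_HUBER,0,.01,.01).ravel()
        print(cam,len(b),x0,y0,np.degrees(np.arctan(vy/vx)),"end",b[:,0].min())
E
```

```text
time: 7.43
tool_pos: [0.5916, -0.0861, 0.1297]
tool_rot: [-0.001, 0.011, 1.0, 0.0]
contact_force: [0.5, -0.1, -9.2]
gripper_width: 0.169
grasp_force: 60.6
[ 0.4615 -0.091  -9.1708] [0.0028 0.0266 0.0137] [ 0.5916 -0.0861  0.1297]
side 0.75 2231
[0.3834 0.4072 0.4309 0.4547 0.4784 0.5022 0.526  0.5497] [0.1472 0.1474 0.1474 0.1469 0.147  0.1469 0.1468 0.1467] slope deg -0.2151770645192907
scene 0.95 2341
[0.3888] [0.1482] slope deg 10.91718720428396
time: 9.3
tool_pos: [0.4782, 0.2799, 0.1313]
tool_rot: [0.0, 0.08, 0.997, -0.0]
contact_force: [-0.7, -0.3, -8.6]
gripper_width: 0.168
grasp_force: 60.6
time: 9.55
tool_pos: [0.4788, 0.2789, 0.1313]
tool_rot: [0.0, 0.082, 0.997, -0.0]
contact_force: [0.5, 0.1, -8.0]
gripper_width: 0.166
grasp_force: 60.6
[ 0.4815  0.1193 -8.0059] [ 0.0155  0.0148 -0.0337] [0.4788 0.2789 0.1313]
side 0.61 3500
[0.2729 0.2964 0.3198 0.3433 0.3667 0.3902 0.4136 0.4371] [0.1485 0.1485 0.1483 0.1483 0.1484 0.1485 0.1483 0.1482] slope deg -0.06385892893865558
scene 0.86 2213
[0.2696 0.3207 0.3717 0.4227] [0.1492 0.1492 0.1468 0.1485] slope deg -0.47993599529783315
[0.4787 0.2793 0.1313] [ 0.      0.0815  0.9967 -0.    ]
side 1442 0.35651636 0.30143836 -9.082018 end 0.261727705218525
scene 198 0.31748736 0.3021611 -11.317589 end 0.26251603750804486tilt.py:16: RankWarning: Polyfit may be poorly conditioned
  print(np.array(X),np.array(Z),"slope deg",np.degrees(np.polyfit(X,Z,1)[0]))
```

View pics/side_over.png

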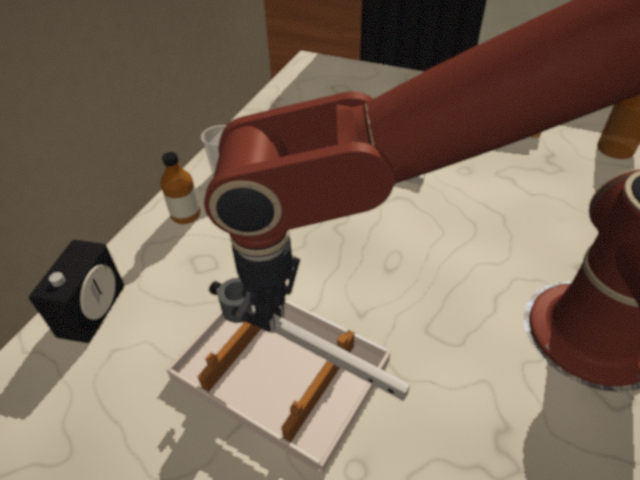

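The side view shows the arm level over the tray, ring near (235,297) beyond the far batten, bar end (405,388), square to the battens. Its underside is at about 0.124, so I lower it about 74 mm, slowly at the end.

```bash
python3 -m handwheel '[[[0,0,-0.006,0,0,0],[0,0,-0.01,0,0,0],[0,0,-0.012,0,0,0],[0,0,-0.012,0,0,0],[0,0,-0.01,0,0,0],[0,0,-0.008,0,0,0],[0,0,-0.005,0,0,0],[0,0,-0.003,0,0,0],[0,0,-0.002,0,0,0],[0,0,-0.001,0,0,0],[0,0,-0.001,0,0,0],[0,0,-0.001,0,0,0],[0,0,0,0,0,0],[0,0,0,0,0,0]]]'
```

```text
time: 11.12
tool_pos: [0.4787, 0.2797, 0.0606]
tool_rot: [0.0, 0.081, 0.997, 0.0]
contact_force: [-0.3, 0.2, -8.8]
gripper_width: 0.172
grasp_force: 60.5
```

```bash
python3 -m handwheel '[[[0,0,-0.001,0,0,0],[0,0,-0.001,0,0,0],[0,0,-0.001,0,0,0],[0,0,0,0,0,0],[0,0,0,0,0,0]]]'
python3 tilt.py
```

```text
time: 11.53
tool_pos: [0.4784, 0.2796, 0.0572]
tool_rot: [-0.0, 0.081, 0.997, -0.0]
contact_force: [-0.0, 0.1, -8.2]
gripper_width: 0.172
grasp_force: 60.7
[-0.0386  0.1225 -8.1817] [ 0.0314  0.0199 -0.0381] [0.4784 0.2796 0.0572]
side 0.68 2931
[0.273  0.2963 0.3197 0.3431 0.3665 0.3899 0.4132 0.4366] [0.0746 0.0745 0.0747 0.0743 0.0746 0.0743 0.0745 0.0743] slope deg -0.08525290501389128
scene 0.97 1875
[0.2738 0.2971 0.3204 0.3902 0.4135] [0.0756 0.0754 0.0745 0.0674 0.0735] slope deg -2.159329169439894
```

Within about 1 mm of the battens; small steps until the force unloads.

```bash
python3 -m handwheel '[[[0,0,-0.0005,0,0,0],[0,0,-0.0005,0,0,0],[0,0,-0.0005,0,0,0],[0,0,0,0,0,0]]]'
```

```text
time: 12.07
tool_pos: [0.4786, 0.2798, 0.057]
tool_rot: [-0.0, 0.081, 0.997, -0.0]
contact_force: [-4.1, -2.2, 0.8]
gripper_width: 0.171
grasp_force: 61.8
```

Unloaded: it rests on the battens. Release.

```bash
python3 -m handwheel '[[[0,0,0,0,0,0],[0,0,0,0,0,0],[0,0,0,0,0,0],[0,0,0,0,0,0],[0,0,0,0,0,0],[0,0,0,0,0,0],[0,0,0,0,0,0],[0,0,0,0,0,0],[0,0,0,0,0,0],[0,0,0,0,0,0]]]' 1
python3 -m handwheel '[[[0,0,0.005,0,0,0],[0,0,0.01,0,0,0],[0,0,0.02,0,0,0],[0,0,0.025,0,0,0],[0,0,0.025,0,0,0],[0,0,0.025,0,0,0],[0,0,0.025,0,0,0],[0,0,0.025,0,0,0],[0,0,0.02,0,0,0],[0,0,0,0,0,0],[0,0,0,0,0,0]]]'
python3 - <<'E'
from h import *
np.set_printoptions(precision=4,suppress=True)
for cam in("side","wrist"):
    im,dep=grab_frame(cam);cv2.imwrite(f"pics/{cam}_end.png",im)
    P=cloud(cam,dep,masks_of(cam,"long_arm")[0]["region"])
    b=P[(P[:,2]>.068)&(P[:,2]<.079)&(P[:,0]<.5)]
    vx,vy,x0,y0=cv2.fitLine(b[:,:2].astype(np.float32),cv2.DIST_HUBER,0,.01,.01).ravel()
    r=P[P[:,2]>.088]
    print(cam,len(b),np.degrees(np.arctan(vy/vx)),"end x",b[:,0].min(),"y at .478",y0+(.478-x0)*vy/vx,"z slope",np.degrees(np.polyfit(b[:,0],b[:,2],1)[0]),np.median(b[:,2]),"ring",np.percentile(r,[2,98],axis=0))
    for m in masks_of(cam,"short_arm")[:1]: print("short",np.median(cloud(cam,dep,m["region"]),0))
E
```

```text
time: 12.9
tool_pos: [0.4785, 0.2797, 0.0558]
tool_rot: [-0.0, 0.081, 0.997, -0.0]
contact_force: [-0.3, 0.1, -0.5]
gripper_width: 1.001
grasp_force: 0.0
time: 13.82
tool_pos: [0.4793, 0.2801, 0.2384]
tool_rot: [0.002, 0.081, 0.997, 0.001]
contact_force: [0.7, 0.2, -1.1]
gripper_width: 0.996
grasp_force: 0.0
side 1674 -9.234116 end x 0.2618886765802424 y at .478 0.2815595 z slope 0.02577434051454135 0.07307113633031892 ring [[0.5161 0.245  0.0885]
 [0.568  0.2968 0.0964]]
short [ 0.4851 -0.293   0.02  ]
wrist 4590 -9.345167 end x 0.29779015390631963 y at .478 0.2786949 z slope 0.01990676791603026 0.07421929324359403 ring [[0.5164 0.243  0.0889]
 [0.5681 0.2937 0.0967]]
```

View pics/wrist_end.png

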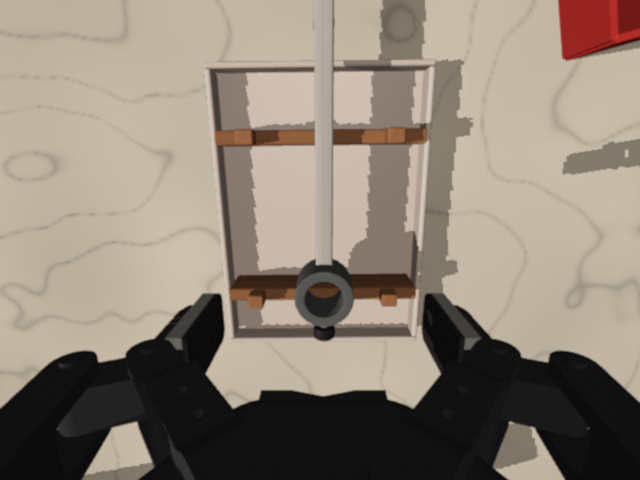

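The wrist view shows the arm between the stops across both battens: bar at column 323, ring (324,293) resting over the far batten. The measurements say it is flat at 0.050 and square within 1°, with the balance point about 2 mm from the tray centre. The short arm has not moved. Handing in.

```bash
python3 -c "from plant import *; print(job_done())"
```

```text
the job is handed in; nothing more can be done
None
```

The longer arm now lies flat and square across both battens, between the end stops, with its usual balance point about 2 mm from the tray centre; it hung level throughout, the shorter arm was not disturbed, and the job was handed in at about 14 s (no verdict shown).

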